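# Open the light-tight sample chamber beside the microscope

### The job

Uncover the dish in the white sample chamber: slide the blue transport lock at its side all the way to its end stop, away from the lid's blue pull tab, and leave it there. Take the black lid by the tab, tip its front up, draw it forward from under the steel catch at the back without forcing it, and lift it off. Lower it right way up onto the square blue pad of the height-adjustable lid stand until you feel it touch, flat and roughly centred, neither dropping it nor pressing hard, and let go; the dish and the other things about must stay where they are.

Things in the scene. Friction and masses are not known exactly. Their poses are not given: they have to be found in the camera images.
- chamber: fixed white open box 166 (x) x 132 (y) x 55 mm; the lid sits on its top edge at height 55 mm. Origin: centre of its underside; -x is its front (tab side), +x its back, z up. A raised rim, 6 mm high and wide, surrounds the lid with 2 mm play, open in the middle 56 mm of the front and at the lid's ear. The lock's aluminium track runs along the -y side, out to y = -92 mm
- catch: steel catch, 50 mm wide, fixed at the middle of the chamber's back. Origin: its front lower edge, in the middle, 61 mm behind the chamber's centre. It reaches 14 mm over the lid's rear edge, 4.5 mm above it (top at height 73.5 mm): the lid cannot rise straight up, and tips to about 15 degrees before it must be drawn forward. Axes as the chamber's
- lock (a joint): position of the transport lock along the chamber's +x, m: 0 = fully locked (a claw lies 2.5 mm above the lid's side ear), 0.045 = its end stop, lid free. Stiff to slide: about 2.5 N
- lock_grip (a point): on the axis of the lock's upright blue grip, 13 mm below its top; the grip is 16 (along chamber x) x 14 (y) x 30 mm high and stands clear above the track at y = -86 mm of the chamber, its top at height 98.5 mm. Axes as the chamber's
- lid: loose black plate 150 (x) x 116 (y) x 6 mm, about 0.14 kg, with an ear 16 x 18 mm on its -y side, 37 mm in front of centre. Origin: centre of its underside; -x is its front, z up. A flat blue pull tab 40 mm wide, 5 mm thick, slants out and up from mid-front, 55 degrees above the plate: from (-73, 0, 4.5) mm some 44 mm along (-0.574, 0, 0.819)
- tab_grip (a point): on the mid-plane of the blue tab, 26 mm up from its root and 18 mm short of its free end; at (-87.9, 0, 25.8) mm of the lid. Axes as the lid's
- lid_rear (a point): middle of the lid plate's rear edge, at (75, 0, 3) mm of the lid, axes as the lid's
- dish: white culture dish, 55 mm diameter, 12 mm high, on the chamber's floor under the lid. Origin: centre of its underside
- stand: fixed lid stand: aluminium foot 140 x 140 x 8 mm, column 50 x 50 mm, and above its centre a level square blue pad 110 x 110 mm of springy foam (1.5 N per mm, up to 8 mm). The pad is clamped at an unknown height: its top is anywhere from 45 to 75 mm above the table and is not reported, so feel for it. Origin: centre of the foot's underside, z up
- oil_bottle: amber bottle, 44 mm diameter, 85 mm high, bystander. Origin: centre of the underside
- slide_box: yellow and orange slide box 85 x 100 x 32 mm, bystander. Origin: centre of the underside
- objective_can: steel objective can, 40 mm diameter, 55 mm high, bystander. Origin: centre of the underside

How it is judged:
On the way, in this order (a step that is already met when the one before it is completed fails the run):
1. the lock is slid to its end stop (within 3 mm) while the lid lies on its seat (value of joint lock above 0.042 m and angle between lid's own z axis and vertical below 0.06 rad), for 0.1 s.
2. the lid's front is tipped up by more than 7 degrees with its rear edge still low, within 30 mm of the catch's front edge (angle between lid's own z axis and vertical above 0.12 rad and height (world z) of tab_grip above 0.09 m and distance between lid_rear and catch below 0.03 m), for 0.1 s.
3. the lid is lifted clear of the chamber (height (world z) of each of lid_rear, lid above 0.08 m and contact force between lid and chamber below 0.1 N), for 0.1 s.
At the end, for the whole second after the job is handed in: The lid rests with its weight on the stand's pad, still, right way up and flat (within 3.5 degrees), its centre within 30 mm of the pad's centre along each side of the pad (any heading); the lock is still at its end stop (within 3 mm) (all of step 1 and linear speed of lid below 0.02 m/s and x of lid in the frame of stand between -0.03 and 0.03 m and y of lid in the frame of stand between -0.03 and 0.03 m and contact force between lid and stand above 0.4 N and height (world z) of lid above 0.04 m); the robot touches nothing.
It fails at once if the lid is forced against the catch (more than 10 N) (contact force between lid and catch above 10 N).
It fails at once if the lid is pressed hard onto the stand (more than 25 N) (contact force between lid and stand above 25 N).
It fails at once if the lid is dropped or flung (faster than 0.4 m/s with the fingers off it) (contact force between lid and the fingers below 0.2 N and linear speed of lid above 0.4 m/s).
It fails at once if the dish is shifted by more than 10 mm (distance of dish from where it was at the start of the episode above 0.01 m).
It fails at once if a bystander is moved by more than 15 mm (distance of any of oil_bottle, slide_box, objective_can from where it was at the start of the episode above 0.015 m).
It also fails if it takes over 58 s, if anything falls off the work surface, if the arm or the gripper's body presses on something with over 40 N, if the wrist force passes 120 N, or if a joint passes its speed limit or range.

### The arm

A 6-joint arm with a two-finger parallel gripper is mounted at the origin on the work surface. World frame = base frame: x ahead of the robot, y to its left, z up, the work surface at z = 0. Lengths are in m, angles in rad, forces in N, time in s.
With the tool pointing down it reaches from about 0.35 to 0.85 m from the base axis. Payload 8.1 kg.
Tool frame: the origin (TCP) lies on the centre line of the jaws, within the pads' length; the fingertips stand 17 mm ahead of it and the grasp point (between the pads) lies 2 mm behind it; z points along the fingers, y is the line along which they close (so a half turn about z gives the same grasp; the last joint's range is limited). The gripper opens to 93 mm and grips with 3 to 60 N. Pads are 15 mm wide; open, the fingers measure 128 mm over their backs; the gripper's body (75 mm by 188 mm) begins 65 mm behind the grasp point.
Start: joints at [-1.336, 0.13, 1.488, -0, 1.523, -0.085], TCP at [0.189, -0.57, 0.213] pointing down, gripper open.
Joint ranges: [-2.96, 2.96], [-0.89, 2.26], [0.02, 2.5], [-1.34, 4.48], [0, 2.73], [-2.66, 2.66]. Speed limits (rad/s): [2.39, 2.39, 2.79, 3.14, 3.14, 3.14].

### API

Orientations are given as a rotation vector (axis times angle).
In Python, from plant import telemetry, viewer, order gives the robot as it stands.
- The arm moves only by the tool send_rows, never from a script. Its argument "plan" is a list that holds one entry, the list of rows, each a list of 5 numbers: the closure, from -1 (fully open) to 1 (shut), then the shift along the world's x, y, z normalised to -1 to 1, where 1 is 0.2 m, then the turn about the world's z normalised to -1 to 1, where 1 is 60 degrees. A call has 1 to 20 rows; each row is the pose to reach, as a shift and turn from the pose commanded when the call began; what a row does not reach only later rows make up. A row lasts 1/12 s, in which the tool goes at most 41.7 mm and 7.16 degrees, less where a joint would pass 70% of its speed; a pose out of reach is approached as far as the arm can. A call with a number of a shift or a turn outside -1 to 1 is refused whole. A call with a gripper value outside its range is refused whole. The fingers move at their own pace and stop on an object; "force" is the grip in N (left out, the last holds). Time passes only in rows, so rows that repeat a pose let the fingers close. It gives the time, the measured TCP pose, the force, the opening and the grip force at its end, in the units of the state.
- telemetry.read_state(): the state, without advancing time (a new reading comes with each control period).
- viewer.read_camera(name): name is "side" or "top" or "wrist"; returns (picture, depth): 480x640x3 uint8, blue, green, red; 480x640 float32, m along the optical axis (not along the pixel's ray), 0 where there is no reading.
- viewer.calibration(name): a dict with "camera_matrix" (3x3 intrinsics, pixels), "extrinsics" (4x4, takes a point from camera to world coordinates); the wrist camera has in their place "hand_eye" (4x4, takes a point from camera to tool coordinates, whose origin is the TCP and whose axes are the flange's). Camera axes: x right, y up, looking along -z (the intrinsics and any distortion apply to the point x, -y, -z); pixel columns grow to the right and rows downward; lengths in m; the calibration is good to about 2 mm. A picture is of the moment at which its call begins: read the wrist's pose just before it. calibration takes no time and is no camera call.
- order.close_job(): hands the job in; it is judged then, once.
The state is a dict: "t": time; "q": joint angles; "dq": joint speeds; "joint_torque": joint torques, N m; "tool_pos": TCP position; "orientation": TCP orientation; "force": force on the tool from outside, world axes, zero at the start; "wrist_torque": the same for the moment, N m; "opening": finger opening in m; "gripper_force": force on a finger pad.
Only numpy, scipy, OpenCV 4.12 (cv2) and the standard library are available. Lean on these libraries where they do the work, as an engineer would, in place of code of your own. Each camera call takes 0.05 s, during which the arm holds its last target. There are 200 camera calls.

## Working session

There is one attempt and no reset: what is moved stays moved. The work goes in short steps, Python scripts to look and compute and a tool call to move; the robot and the scene stay as the last step left them, time stands still between calls to the robot, and variables do not carry over. Pictures are saved under pics/ and viewed, at most 10 in all, crops included, and the job is handed in when it is done.

Besides the shell and the picture viewer there is one more tool, called in YAML: its name, and indented under it one key for each argument. send_rows: Moves the arm, as the interface text tells. Scaled input: -1 to 1 covers 0.2 m each way for a shift and 60 degrees each way for a turn. Its arguments: {"type":"object","properties":{"plan":{"type":"array"},"force":{"type":"number"}},"required":["plan"]}

```bash
mkdir -p pics; ls; cat > h.py <<'E'
import numpy as np,cv2
from plant import telemetry,viewer,order
def cloud(n,d):
    c=viewer.calibration(n);K=np.array(c["camera_matrix"])
    v,u=np.mgrid[0:480,0:640]
    X=(u-K[0,2])/K[0,0]*d;Y=-(v-K[1,2])/K[1,1]*d
    P=np.stack([X,Y,-d,np.ones_like(d)],-1)
    if "extrinsics" in c: T=np.array(c["extrinsics"])
    else:
        s=telemetry.read_state();T=np.eye(4);T[:3,:3]=cv2.Rodrigues(np.array(s["orientation"]))[0];T[:3,3]=s["tool_pos"];T=T@np.array(c["hand_eye"])
    return (P@T.T)[...,:3]
E
python3 - <<'E'
from h import *
for n in("top","side"):
    im,d=viewer.read_camera(n);cv2.imwrite(f"pics/{n}0.png",im);np.save(f"{n}0.npy",d)
    c=viewer.calibration(n);print({k:np.round(v,3).tolist() if not isinstance(v,str) else v for k,v in c.items()})
print(telemetry.read_state()); print(viewer.calibration("wrist"))
E
```

```text
pics
{'camera_matrix': [[559.841, 0.0, 322.535], [0.0, 559.841, 236.157], [0.0, 0.0, 1.0]], 'extrinsics': [[-0.026, 0.972, -0.234, 0.39], [-1.0, -0.024, 0.008, -0.003], [0.002, 0.234, 0.972, 1.129], [0.0, 0.0, 0.0, 1.0]]}
{'camera_matrix': [[444.635, 0.0, 325.695], [0.0, 444.635, 241.887], [0.0, 0.0, 1.0]], 'extrinsics': [[0.978, 0.139, -0.155, 0.531], [-0.208, 0.617, -0.759, -0.558], [-0.01, 0.775, 0.632, 0.522], [0.0, 0.0, 0.0, 1.0]]}
{'t': 0.1, 'q': array([-1.33642552e+00,  1.31058327e-01,  1.48914748e+00,  6.36803899e-06,
        1.52299892e+00, -8.54145126e-02]), 'dq': array([ 0.00104205, -0.00056913, -0.00122446, -0.00138707,  0.00069376,
       -0.00050971]), 'joint_torque': array([ 1.19637076e-03, -5.61346436e+01, -4.93091369e+01,  7.69920344e-02,
        2.92280753e-02, -5.47625348e-05]), 'tool_pos': array([ 0.18851401, -0.56907863,  0.21162124]), 'orientation': array([-3.09993220e+00, -4.99923482e-01,  1.78367346e-04]), 'force': array([-0.00937054, -0.07451188,  0.02559615]), 'wrist_torque': array([-0.01081236, -0.06495332,  0.00180538]), 'gripper_force': 0.0, 'opening': 0.09301038189045055}
{'camera_matrix': array([[406.86594896,   0.        , 318.20514025],
       [  0.        , 406.86594896, 236.1469169 ],
       [  0.        ,   0.        ,   1.        ]]), 'hand_eye': array([[ 4.23587035e-04,  9.56097839e-01,  2.93047340e-01,
         8.18178568e-02],
       [ 9.99999847e-01, -3.00598135e-04, -4.64722671e-04,
        -8.15498994e-04],
       [-3.56230857e-04,  2.93047492e-01, -9.56097819e-01,
        -1.72487409e-01],
       [ 0.00000000e+00,  0.00000000e+00,  0.00000000e+00,
         1.00000000e+00]])}
```

View pics/top0.png

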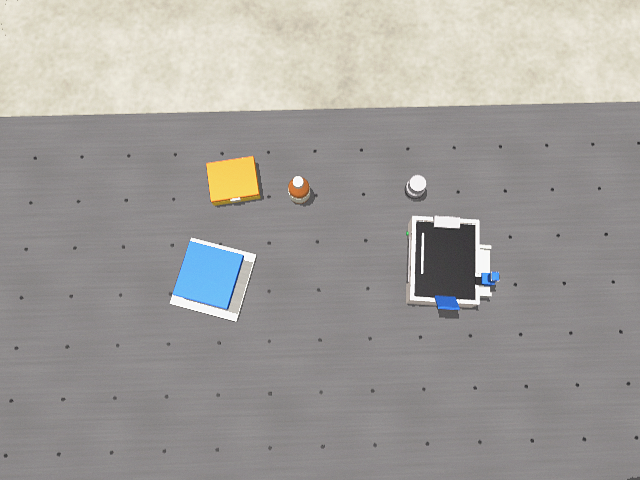

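View pics/side0.png

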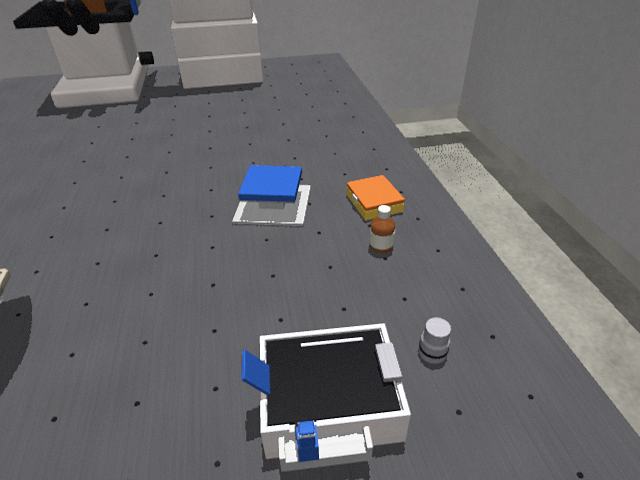

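The top view shows the chamber around (445,260), its tab at (447,303), the lock grip at (490,279) and the stand pad at (208,275). The side view agrees: tab toward -x, lock on the -y side.

```bash
cat > m.py <<'E'
from h import *
im=cv2.imread("pics/top0.png");d=np.load("top0.npy");P=cloud("top",d)
hsv=cv2.cvtColor(im,cv2.COLOR_BGR2HSV)
def rep(name,mask,box):
    u0,v0,u1,v1=box;m=np.zeros(d.shape,bool);m[v0:v1,u0:u1]=1;m&=mask&(d>0)
    k,l,s,_=cv2.connectedComponentsWithStats(m.astype(np.uint8));m=l==1+np.argmax(s[1:,4])
    p=P[m];r=cv2.minAreaRect((p[:,:2]*1000).astype(np.float32))
    print(name,len(p),"z",np.round(np.percentile(p[:,2],[5,50,95]),4),"mean",p.mean(0).round(4),"rect",np.round(r[0],1),np.round(r[1],1),round(r[2],2));return p
blue=(hsv[...,0]>95)&(hsv[...,0]<125)&(hsv[...,1]>120)
z=P[...,2]
rep("lid",(hsv[...,2]<60)&(z>.045),(395,205,500,315))
rep("chamber",(z>.03)&(z<.08)&(hsv[...,1]<60),(395,205,482,315))
rep("chamb+lid",(z>.052)&(z<.08)&~blue,(395,205,482,315))
tb=rep("tab",blue&(z>.05),(420,285,475,320))
t=tb[tb[:,2]>.088];print("tab upper",len(t),t.mean(0))
rep("lock",blue&(z>.092),(475,260,510,300))
rep("lockall",blue,(475,260,510,300))
rep("pad",blue&(z>.03),(160,225,265,330))
rep("foot",(z<.03)&(z>.003),(160,225,265,330))
for n,b in(("can",(400,170,432,205)),("bottle",(283,170,315,207)),("box",(200,150,265,210))):rep(n,z>.02,b)
E
python3 m.py
```

```text
lid 142 z [0.0583 0.0611 0.0649] mean [ 0.6137 -0.303   0.0612] rect [ 597.8 -298.8] [133.4  26.9] 0.76
chamber 6028 z [0.0458 0.0609 0.0672] mean [ 0.594  -0.2462  0.0602] rect [ 594.4 -251.7] [146.  167.7] 85.06
chamb+lid 5644 z [0.0568 0.0611 0.07  ] mean [ 0.5949 -0.247   0.0615] rect [ 594.6 -249.6] [136.9 167.7] 85.06
tab 290 z [0.0615 0.0823 0.0974] mean [ 0.5087 -0.2401  0.0811] rect [ 509.3 -240.4] [40.3 30.2] 85.02
tab upper 108 [ 0.49915148 -0.23954338  0.09393662]
lock 57 z [0.0948 0.0983 0.1013] mean [ 0.5536 -0.3302  0.0981] rect [ 553.7 -330.2] [12.8 16. ] 85.86
lockall 192 z [0.0656 0.0729 0.1003] mean [ 0.5522 -0.3244  0.0797] rect [ 553.4 -324.4] [24.7 21.8] 86.62
pad 3217 z [0.0586 0.0621 0.0654] mean [0.5755 0.2109 0.062 ] rect [576.7 212. ] [111.5 109.5] 73.51
foot 1504 z [0.0042 0.0077 0.0113] mean [0.556  0.1908 0.0078] rect [574.9 213.1] [145.  151.2] 73.77
can 354 z [0.0247 0.0535 0.0583] mean [ 0.7489 -0.2031  0.0469] rect [ 751.8 -203.8] [39.3 36.7] 33.45
bottle 441 z [0.0278 0.0582 0.0861] mean [0.7448 0.0343 0.0594] rect [749.8  34.6] [39.9 44.3] 9.64
box 1967 z [0.0277 0.032  0.0354] mean [0.7783 0.1719 0.0318] rect [779.1 172.4] [ 90.  100.8] 7.69
```

send_rows:
  plan:
    - [[-1,1,0.65,0,0.6],[-1,1,0.65,0,0.6],[-1,1,0.65,0,0.6],[-1,1,0.65,0,0.6],[-1,1,0.65,0,0.6],[-1,1,0.65,0,0.6],[-1,1,0.65,0,0.6]]
  force: 30

```text
t: 0.68
tool_pos: [0.393, -0.4357, 0.212]
orientation: [-2.79, -1.442, -0.003]
force: [0.3, 0.4, -0.8]
opening: 0.0928
gripper_force: 0.0
```

send_rows:
  plan:
    - [[-1,0.823,0.55,-0.2,0.51],[-1,0.823,0.55,-0.2,0.51],[-1,0.823,0.55,-0.2,0.51],[-1,0.823,0.55,-0.2,0.51],[-1,0.823,0.55,-0.2,0.51],[-1,0.823,0.55,-0.2,0.51],[-1,0.823,0.55,-0.2,0.51],[-1,0.823,0.55,-0.2,0.51]]

```text
t: 1.35
tool_pos: [0.5526, -0.33, 0.172]
orientation: [-2.318, -2.12, 0.001]
force: [-0.7, -0.4, -0.6]
opening: 0.0929
gripper_force: 0.0
```

```bash
python3 - <<'E'
from h import *
s=telemetry.read_state();print(s["t"],s["tool_pos"],s["q"],cv2.Rodrigues(np.array(s["orientation"]))[0].round(3))
im,d=viewer.read_camera("wrist");P=cloud("wrist",d);cv2.imwrite("pics/w1.png",im)
hsv=cv2.cvtColor(im,cv2.COLOR_BGR2HSV)
m=(hsv[...,0]>95)&(hsv[...,0]<125)&(hsv[...,1]>120)&(d>0)
k,l,st,_=cv2.connectedComponentsWithStats((m&(P[...,2]>.05)).astype(np.uint8))
for i in range(1,k):
    if st[i,4]>150:
        p=P[l==i];print(len(p),p.min(0).round(4),p.max(0).round(4));t=p[p[:,2]>p[:,2].max()-.006]
        r=cv2.minAreaRect((t[:,:2]*1000).astype(np.float32));print(r,t.mean(0))
E
```

```text
1.35 [ 0.55258727 -0.32995443  0.17201931] [-6.17555477e-01  2.68471343e-01  1.40574568e+00 -6.24763922e-04
  1.46844437e+00 -5.28299538e-01] [[ 0.089  0.996 -0.001]
 [ 0.996 -0.089  0.   ]
 [ 0.    -0.001 -1.   ]]
3830 [ 0.4922 -0.2619  0.0598] [ 0.5242 -0.22    0.0992]
((497.5638122558594, -239.61520385742188), (39.168270111083984, 8.048005104064941), 84.73563385009766) [ 0.49776727 -0.23915012  0.09586899]
1240 [ 0.5419 -0.3383  0.0603] [ 0.5643 -0.3127  0.1015]
((552.7601928710938, -330.5174560546875), (13.252466201782227, 16.075895309448242), 84.62928771972656) [ 0.55273554 -0.33017793  0.09912408]
```

View pics/w1.png

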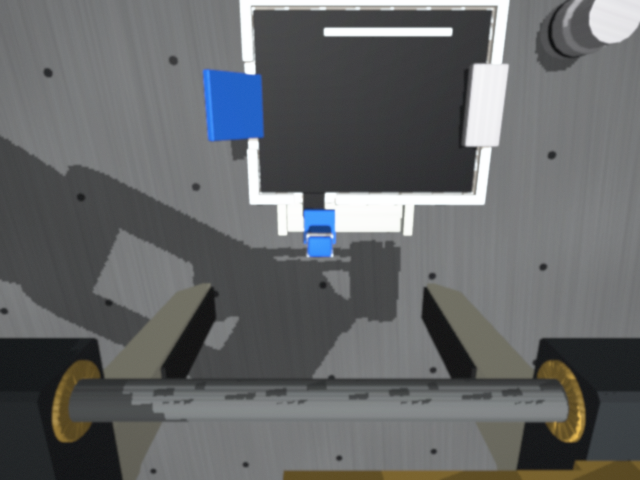

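The wrist view shows the lock grip at (320,245), centred between the jaws, the tab at (233,105) and the catch at (487,105). Next I go down and grip the lock.

send_rows:
  plan:
    - [[-1,0,0,-0.2,0],[-1,0,0,-0.4,0],[-1,0,0,-0.4,0],[-1,0,0,-0.4,0],[1,0,0,-0.4,0],[1,0,0,-0.4,0],[1,0,0,-0.4,0],[1,0,0,-0.4,0],[1,0,0,-0.4,0],[1,0,0,-0.4,0],[1,0,0,-0.4,0],[1,0,0,-0.4,0]]
  force: 20

```text
t: 2.4
tool_pos: [0.5533, -0.3295, 0.0926]
orientation: [-2.317, -2.121, -0.0]
force: [-0.6, -0.2, -0.4]
opening: 0.044
gripper_force: 0.0
```

send_rows:
  plan:
    - [[1,0,0,0,0],[1,0,0,0,0],[1,0,0,0,0],[1,0,0,0,0],[1,0,0,0,0],[1,0,0,0,0],[1,0,0,0,0],[1,0.05,-0.004,0,0],[1,0.1,-0.009,0,0],[1,0.15,-0.013,0,0],[1,0.18,-0.016,0,0],[1,0.2,-0.018,0,0],[1,0.21,-0.019,0,0],[1,0.21,-0.019,0,0]]

```text
t: 3.57
tool_pos: [0.5953, -0.3333, 0.0923]
orientation: [-2.317, -2.121, 0.0]
force: [0.1, 0.5, -0.0]
opening: 0.0006
gripper_force: 0.0
```

```bash
python3 - <<'E'
from h import *
im,d=viewer.read_camera("wrist");im2,d2=viewer.read_camera("side")
np.save("d2.npy",d2);cv2.imwrite("pics/w2.png",np.hstack([cv2.resize(im,(400,300)),cv2.resize(im2[280:480,200:460],(390,300))]))
P=cloud("side",d2);hsv=cv2.cvtColor(im2,cv2.COLOR_BGR2HSV)
m=(hsv[...,0]>95)&(hsv[...,0]<125)&(hsv[...,1]>120)&(d2>0)&(P[...,1]<-.27)
p=P[m];print(len(p),p.min(0),p.max(0),p.mean(0))
E
```

```text
797 [ 0.51843018 -0.37068694  0.03717513] [ 0.66025723 -0.29800704  0.38848132] [ 0.56177908 -0.33523755  0.09170322]
```

View pics/w2.png

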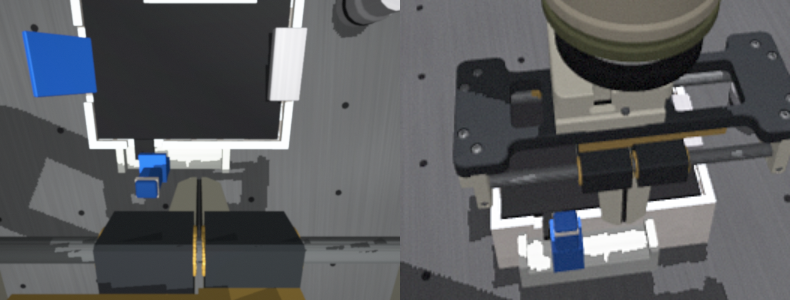

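The fingers closed empty: they stand to the +x side of the lock grip, which has not moved. I'll measure where the grip and fingertips really are.

```bash
python3 - <<'E'
from h import *
im,d=viewer.read_camera("wrist");P=cloud("wrist",d)
im2,d2=viewer.read_camera("side");P2=cloud("side",d2)
for im_,P_,n in((im,P,"wrist"),(im2,P2,"side")):
    hsv=cv2.cvtColor(im_,cv2.COLOR_BGR2HSV)
    b=(hsv[...,0]>95)&(hsv[...,0]<125)&(hsv[...,1]>120)&(abs(P_[...,0]-.56)<.03)&(abs(P_[...,1]+.325)<.03)&(P_[...,2]<.11)&(P_[...,2]>.05)
    p=P_[b];t=p[p[:,2]>.094];print(n,"lock top",len(t),t.mean(0).round(4),t.min(0).round(4),t.max(0).round(4),"all",p.min(0).round(4),p.max(0).round(4))
    f=(abs(P_[...,0]-.595)<.025)&(abs(P_[...,1]+.333)<.03)&(P_[...,2]>.066)&(P_[...,2]<.14)&~b
    p=P_[f]
    for z in np.arange(.066,.14,.008):
        q=p[(p[:,2]>=z)&(p[:,2]<z+.008)]
        if len(q)>3:print(round(z,3),len(q),q.min(0).round(3),q.max(0).round(3))
E
```

```text
wrist lock top 926 [ 0.5573 -0.3296  0.0987] [ 0.5488 -0.3375  0.0963] [ 0.5651 -0.3228  0.1007] all [ 0.5441 -0.3384  0.0504] [ 0.5694 -0.3124  0.1007]
0.098 259 [ 0.584 -0.326  0.098] [ 0.607 -0.323  0.106]
0.106 546 [ 0.581 -0.326  0.106] [ 0.61  -0.322  0.114]
0.114 658 [ 0.58  -0.326  0.114] [ 0.611 -0.322  0.122]
0.122 791 [ 0.58  -0.326  0.122] [ 0.611 -0.322  0.13 ]
0.13 944 [ 0.579 -0.326  0.13 ] [ 0.612 -0.322  0.138]
0.138 267 [ 0.58  -0.326  0.138] [ 0.612 -0.322  0.14 ]
side lock top 213 [ 0.5592 -0.3312  0.0977] [ 0.5509 -0.3378  0.0941] [ 0.5674 -0.3232  0.1004] all [ 0.5425 -0.3384  0.0501] [ 0.5724 -0.2999  0.1004]
0.098 73 [ 0.585 -0.343  0.098] [ 0.608 -0.338  0.106]
0.106 128 [ 0.582 -0.343  0.106] [ 0.611 -0.339  0.114]
0.114 124 [ 0.581 -0.343  0.114] [ 0.612 -0.332  0.122]
0.122 144 [ 0.581 -0.343  0.122] [ 0.612 -0.337  0.13 ]
0.13 150 [ 0.58  -0.343  0.13 ] [ 0.611 -0.339  0.138]
0.138 38 [ 0.58  -0.343  0.138] [ 0.612 -0.339  0.14 ]
```

Both views show the closed fingertips at z≈0.098, about 23 mm higher than the stated geometry would put them. So they only brushed the grip's top. I'll back up, open, and check the tips while open.

send_rows:
  plan:
    - [[1,0,0,0.2,0],[1,0,0,0.2,0],[-1,-0.187,0.015,0.2,0],[-1,-0.187,0.015,0.2,0],[-1,-0.187,0.015,0.2,0],[-1,-0.187,0.015,0.2,0],[-1,-0.187,0.015,0.2,0],[-1,-0.187,0.015,0.2,0],[-1,-0.187,0.015,0.2,0],[-1,-0.187,0.015,0.2,0],[-1,-0.187,0.015,0.2,0],[-1,-0.187,0.015,0.2,0]]

```text
t: 4.77
tool_pos: [0.558, -0.3304, 0.1325]
orientation: [2.317, 2.121, 0.0]
force: [0.7, -0.7, -0.2]
opening: 0.0628
gripper_force: 0.0
```

```bash
python3 - <<'E'
from h import *
s=telemetry.read_state();T=np.array(s["tool_pos"]);print(T,s["opening"])
for n in("wrist","side"):
    im,d=viewer.read_camera(n);P=cloud(n,d);hsv=cv2.cvtColor(im,cv2.COLOR_BGR2HSV)
    R=cv2.Rodrigues(np.array(s["orientation"]))[0];Q=(P-T)@R
    f=(abs(Q[...,0])<.012)&(abs(Q[...,1])<.07)&(Q[...,2]>-.06)&(Q[...,2]<.03)&(d>0)&(P[...,2]>.103)
    q=Q[f]
    for sg in(-1,1):
        g=q[(q[:,1]*sg>0)]
        if len(g):print(n,sg,len(g),"tool z pct",np.percentile(g[:,2],[90,98,99.5,100]).round(4),"y",np.percentile(g[:,1],[1,99]).round(4),"x",g[:,0].min().round(4),g[:,0].max().round(4))
    b=(hsv[...,0]>95)&(hsv[...,0]<125)&(hsv[...,1]>120)&(abs(P[...,0]-.56)<.03)&(abs(P[...,1]+.325)<.03)&(P[...,2]>.094)&(P[...,2]<.103)
    print("lock",P[b].mean(0))
E
```

```text
[ 0.55804649 -0.33036912  0.13251247] 0.0627751051697821
wrist -1 3905 tool z pct [-0.0167 -0.0091 -0.0072 -0.0061] y [-0.0471 -0.0313] x -0.0074 0.0108
wrist 1 3895 tool z pct [-0.0168 -0.0091 -0.0071 -0.0059] y [0.0308 0.0465] x -0.0076 0.0109
lock [ 0.55668742 -0.32958958  0.09861566]
side -1 581 tool z pct [-0.0144 -0.0084 -0.0067 -0.0041] y [-0.0468 -0.0312] x -0.0094 0.0088
side 1 604 tool z pct [-0.0136 -0.0079 -0.0065 -0.0057] y [0.0352 0.0507] x -0.0094 0.0094
lock [ 0.55919813 -0.3311409   0.09767699]
```

Confirmed from both cameras: the tips sit 6 mm behind the reported TCP, where 17 mm ahead was stated. From here on I'll use tip z = reported z + 6 mm.

send_rows:
  plan:
    - [[-1,0,0,-0.16,0],[-1,0,0,-0.32,0],[-1,0,0,-0.32,0],[-1,0,0,-0.32,0],[1,0,0,-0.32,0],[1,0,0,-0.32,0],[1,0,0,-0.32,0],[1,0,0,-0.32,0],[1,0,0,-0.32,0],[1,0,0,-0.32,0],[1,0,0,-0.32,0],[1,0,0,-0.32,0],[1,0,0,-0.32,0],[1,0,0,-0.32,0],[1,0,0,-0.32,0],[1,0,0,-0.32,0],[1,0,0,-0.32,0],[1,0,0,-0.32,0]]

```text
t: 6.37
tool_pos: [0.5577, -0.3304, 0.0685]
orientation: [-2.318, -2.121, 0.0]
force: [-0.1, 0.4, 0.1]
opening: 0.0159
gripper_force: 20.0
```

send_rows:
  plan:
    - [[1,0.04,-0.004,0,0],[1,0.08,-0.007,0,0],[1,0.12,-0.011,0,0],[1,0.16,-0.014,0,0],[1,0.19,-0.017,0,0],[1,0.205,-0.018,0,0],[1,0.215,-0.019,0,0],[1,0.215,-0.019,0,0]]

```text
t: 7.03
tool_pos: [0.5951, -0.3337, 0.0683]
orientation: [-2.31, -2.112, 0.012]
force: [-35.3, 6.2, 23.2]
opening: 0.016
gripper_force: 20.0
```

send_rows:
  plan:
    - [[1,-0.02,0.002,0,0],[-1,-0.02,0.002,0,0],[-1,-0.02,0.002,0,0],[-1,-0.02,0.002,0,0],[-1,-0.02,0.002,0,0],[-1,-0.02,0.002,0.2,0],[-1,-0.02,0.002,0.4,0],[-1,-0.02,0.002,0.4,0]]

```text
t: 7.7
tool_pos: [0.6013, -0.3363, 0.1587]
orientation: [2.308, 2.112, 0.005]
force: [2.0, -0.6, 2.3]
opening: 0.0579
gripper_force: 0.0
```

send_rows:
  plan:
    - [[-1,-0.45,0.46,0,-0.4],[-1,-0.45,0.46,0,-0.8],[-1,-0.45,0.46,0,-1],[-1,-0.45,0.46,0,-1],[-1,-0.45,0.46,0,-1],[-1,-0.45,0.46,0,-1],[-1,-0.45,0.46,0,-1],[-1,-0.45,0.46,0,-1],[-1,-0.45,0.46,0,-1]]

```text
t: 8.45
tool_pos: [0.5075, -0.2418, 0.1489]
orientation: [3.069, 0.667, 0.002]
force: [1.1, -0.5, 0.0]
opening: 0.0931
gripper_force: 0.0
```

send_rows:
  plan:
    - [[-1,0,0,0,-0.5],[-1,0,0,0,-0.5],[-1,0,0,0,-0.5],[-1,0,0,0,-0.5],[-1,0,0,0,-0.5],[-1,0,0,0,-0.5]]

```text
t: 8.95
tool_pos: [0.5073, -0.2418, 0.1487]
orientation: [3.138, -0.136, 0.001]
force: [-0.7, -0.3, -0.5]
opening: 0.0932
gripper_force: 0.0
```

```bash
python3 - <<'E'
from h import *
s=telemetry.read_state();print(s["t"],s["tool_pos"],s["opening"],cv2.Rodrigues(np.array(s["orientation"]))[0].round(3)[:,0])
T=np.array(s["tool_pos"])
a=np.deg2rad(-5);ex=np.array([np.cos(a),np.sin(a)]);ey=np.array([-ex[1],ex[0]]);c=np.array([.594,-.2478])
for n in("wrist","side"):
    im,d=viewer.read_camera(n);P=cloud(n,d);hsv=cv2.cvtColor(im,cv2.COLOR_BGR2HSV)
    cv2.imwrite(f"pics/{n}3.png",im)
    b=(hsv[...,0]>95)&(hsv[...,0]<125)&(hsv[...,1]>120)&(P[...,2]>.05)&(P[...,2]<.103)&(d>0)
    L=np.stack([(P[...,:2]-c)@ex,(P[...,:2]-c)@ey,P[...,2]],-1)
    t=L[b&(L[...,0]<-60)&(abs(L[...,1])<.05)&(L[...,0]>-.12)&(L[...,0]<-.06)]
    print(n,"tab",len(t),t.min(0).round(4),t.max(0).round(4)) if len(t) else 0
    if len(t)==0:
        t=L[b&(abs(L[...,1])<.05)&(L[...,0]>-.12)&(L[...,0]<-.06)]
        if len(t):print(n,"tab",len(t),np.percentile(t,1,0).round(4),np.percentile(t,99,0).round(4))
    k=L[b&(abs(L[...,1]+.085)<.02)&(P[...,2]>.094)]
    if len(k):print(n,"lock",len(k),k.mean(0).round(4))
E
```

```text
8.95 [ 0.50729593 -0.24180724  0.14870101] 0.09323219890286111 [ 0.996 -0.087  0.001]
wrist tab 3833 [-0.1    -0.0192  0.0612] [-0.0719  0.0195  0.0973]
wrist lock 827 [ 0.008  -0.0848  0.0986]
side tab 597 [-0.0965 -0.02    0.0599] [-0.0685  0.0194  0.0956]
side lock 198 [ 0.0103 -0.0861  0.0979]
```

View pics/wrist3.png

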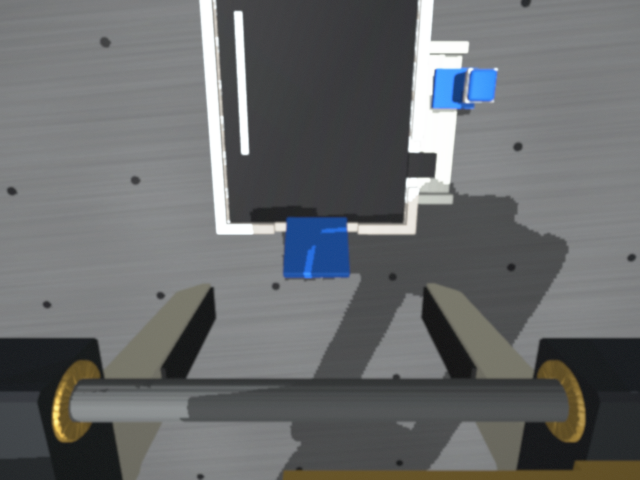

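```bash
python3 - <<'E'
from h import *
a=np.deg2rad(-5);ex=np.array([np.cos(a),np.sin(a)]);ey=np.array([-ex[1],ex[0]]);c=np.array([.594,-.2478])
def go(tag,n,im,d):
    P=cloud(n,d);hsv=cv2.cvtColor(im,cv2.COLOR_BGR2HSV)
    L=np.stack([(P[...,:2]-c)@ex,(P[...,:2]-c)@ey,P[...,2]],-1)
    b=(hsv[...,0]>95)&(hsv[...,0]<125)&(hsv[...,1]>120)&(abs(L[...,1]+.085)<.02)&(abs(L[...,0])<.06)&(P[...,2]>.094)&(P[...,2]<.105)
    k=L[b]
    if len(k):print(tag,n,len(k),k.mean(0).round(4),np.percentile(k,[2,98],0).round(4).tolist())
    return L,hsv
for n in("top","side"):
    go("before",n,cv2.imread(f"pics/{n}0.png"),np.load(f"{n}0.npy"))
    im,d=viewer.read_camera(n);go("after",n,im,d)
im,d=viewer.read_camera("wrist");L,hsv=go("after","wrist",im,d)
w=(hsv[...,1]<70)&(L[...,1]<-.074)&(L[...,1]>-.095)&(abs(L[...,0])<.08)&(L[...,2]>.03)
for x in np.arange(-.07,.07,.004):
    q=L[w&(abs(L[...,0]-x)<.002)]
    if len(q)>5:print(round(x,3),len(q),np.percentile(q[:,2],[10,50,95]).round(4))
E
```

```text
before top 55 [-0.0328 -0.0856  0.0983] [[-0.0393, -0.0919, 0.0948], [-0.0257, -0.0793, 0.1017]]
before side 217 [-0.0313 -0.086   0.0978] [[-0.0391, -0.0921, 0.0957], [-0.0237, -0.0786, 0.0995]]
after side 199 [ 0.0103 -0.0861  0.0978] [[0.0031, -0.092, 0.0957], [0.0176, -0.0787, 0.0997]]
after wrist 831 [ 0.0078 -0.0851  0.0987] [[0.0005, -0.0916, 0.0965], [0.0151, -0.0789, 0.1001]]
-0.066 46 [0.0505 0.0515 0.0521]
-0.062 150 [0.0507 0.0514 0.0526]
-0.058 212 [0.0409 0.0424 0.0519]
-0.054 150 [0.0405 0.0415 0.0425]
-0.05 131 [0.0407 0.0415 0.0427]
-0.046 90 [0.0406 0.0415 0.0612]
-0.042 105 [0.0406 0.0416 0.0617]
-0.038 105 [0.0406 0.0416 0.062 ]
-0.034 107 [0.0408 0.0418 0.0617]
-0.03 159 [0.0406 0.0414 0.0604]
-0.026 158 [0.0407 0.0414 0.0428]
-0.022 175 [0.0406 0.0413 0.0425]
-0.018 168 [0.0406 0.0415 0.0426]
-0.014 161 [0.0406 0.0413 0.0426]
-0.01 161 [0.0404 0.0414 0.0425]
-0.006 190 [0.0407 0.0414 0.0427]
-0.002 37 [0.0411 0.0779 0.0973]
0.002 51 [0.0411 0.0932 0.0974]
0.006 37 [0.0412 0.0928 0.0956]
0.01 41 [0.0407 0.0927 0.0959]
0.014 47 [0.0417 0.095  0.0964]
0.018 9 [0.0404 0.0411 0.0587]
0.022 140 [0.0405 0.0414 0.0425]
0.026 192 [0.0405 0.0415 0.0426]
0.03 268 [0.0415 0.0509 0.0524]
0.034 148 [0.0505 0.0513 0.0525]
```

The side camera shows 41.6 mm of lock travel. The grip now sits at +8 mm of the chamber, which is the expected end stop, and it pushed back with 35 N. The wrist view has the tab centred at (317,247) between the jaws, so I'll grip it across its width.

send_rows:
  plan:
    - [[-1,-0.009,0.009,-0.15,0],[-1,-0.009,0.009,-0.3,0],[-1,-0.009,0.009,-0.4,0],[-1,-0.009,0.009,-0.445,0],[-1,-0.009,0.009,-0.445,0],[1,-0.009,0.009,-0.445,0],[1,-0.009,0.009,-0.445,0],[1,-0.009,0.009,-0.445,0],[1,-0.009,0.009,-0.445,0],[1,-0.009,0.009,-0.445,0],[1,-0.009,0.009,-0.445,0],[1,-0.009,0.009,-0.445,0],[1,-0.009,0.009,-0.445,0],[1,-0.009,0.009,-0.445,0],[1,-0.009,0.009,-0.445,0],[1,-0.009,0.009,-0.445,0],[1,-0.009,0.009,-0.445,0],[1,-0.009,0.009,-0.445,0]]
  force: 12

```text
t: 10.7
tool_pos: [0.505, -0.24, 0.0596]
orientation: [3.138, -0.139, 0.0]
force: [0.4, 0.1, 1.2]
opening: 0.0398
gripper_force: 12.0
```

send_rows:
  plan:
    - [[1,0.003,0,0.014,0],[1,0.005,0,0.028,0],[1,0.008,-0.001,0.042,0],[1,0.011,-0.001,0.056,0],[1,0.011,-0.001,0.056,0]]

```text
t: 11.12
tool_pos: [0.5077, -0.2404, 0.0715]
orientation: [3.138, -0.139, 0.001]
force: [0.1, 0.1, -1.9]
opening: 0.0403
gripper_force: 12.0
```

send_rows:
  plan:
    - [[1,0.003,0,0.014,0],[1,0.007,-0.001,0.028,0],[1,0.011,-0.001,0.042,0],[1,0.015,-0.001,0.056,0],[1,0.019,-0.002,0.07,0],[1,0.024,-0.002,0.084,0],[1,0.024,-0.002,0.084,0],[1,0.024,-0.002,0.084,0]]

```text
t: 11.78
tool_pos: [0.5123, -0.2407, 0.0879]
orientation: [3.138, -0.139, 0.001]
force: [-0.4, 0.7, -2.1]
opening: 0.0398
gripper_force: 12.0
```

```bash
cat > lid.py <<'E'
from h import *
import sys
a=np.deg2rad(-5);ex=np.array([np.cos(a),np.sin(a)]);ey=np.array([-ex[1],ex[0]]);c=np.array([.594,-.2478])
s=telemetry.read_state();print(s["t"],s["tool_pos"],s["force"].round(2),s["opening"],s["gripper_force"])
n=sys.argv[1]
im,d=viewer.read_camera(n);P=cloud(n,d);hsv=cv2.cvtColor(im,cv2.COLOR_BGR2HSV)
if len(sys.argv)>2:cv2.imwrite("pics/"+sys.argv[2],im)
m=((hsv[...,2]<60)&(d>0)&(P[...,2]>.052)&(P[...,2]<.2)).astype(np.uint8)
T=np.array(s["tool_pos"]);r=(P[...,:2]-T[:2]);lx=r@ex;ly=r@ey
m&=((lx>.0)&(lx<.2)&(abs(ly)<.062)).astype(np.uint8)
m=cv2.erode(m,np.ones((3,3),np.uint8));k,l,st,_=cv2.connectedComponentsWithStats(m);i=1+np.argmax(st[1:,4])
X=lx[l==i];Y=ly[l==i];Z=P[...,2][l==i];
A=np.c_[X,Y,np.ones_like(X)];w=np.ones(len(X),bool)
for _ in range(4):
    q=np.linalg.lstsq(A[w],Z[w],rcond=None)[0];w=abs(A@q-Z)<.004
print(len(X),"pitch(front up +)",np.rad2deg(np.arctan(-q[0])),"roll",np.rad2deg(np.arctan(q[1])),"x range rel tcp",np.percentile(X[w],[.5,99.5]).round(4),"y",np.percentile(Y[w],[.5,99.5]).round(4),"top z at ends",[(q[2]+q[0]*x).round(4) for x in np.percentile(X[w],[.5,99.5])])
E
python3 lid.py side tip.png; python3 lid.py wrist
```

```text
11.7833 [ 0.51233053 -0.24069641  0.08785359] [-0.42  0.73 -2.06] 0.03981279754649962 11.999900490045547
7848 pitch(front up +) 9.320658638009935 roll 0.11070309721892817 x range rel tcp [0.015 0.156] y [-0.0575  0.055 ] top z at ends [np.float64(0.0862), np.float64(0.0631)]
11.8333 [ 0.51213956 -0.24062053  0.08761121] [ 0.07  0.42 -1.46] 0.04025864441086265 11.999886184930801
7646 pitch(front up +) 9.226361867802142 roll -0.01395317079394593 x range rel tcp [0.0106 0.0422] y [-0.057   0.0565] top z at ends [np.float64(0.0868), np.float64(0.0816)]
```

View pics/tip.png

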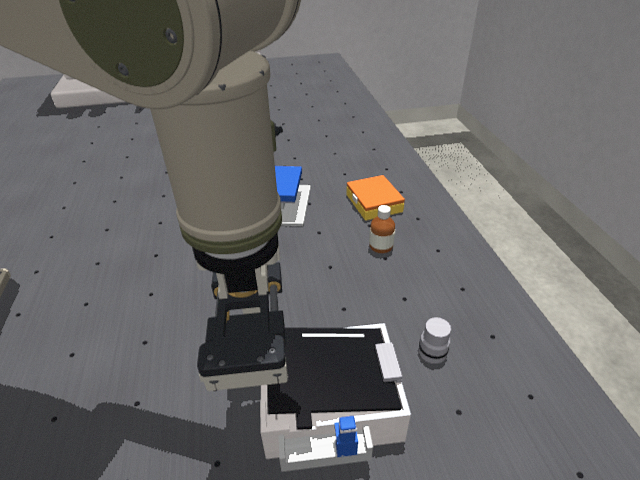

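The side view shows the lid tipped, front up, at (330,365), with its rear under the catch at (388,362). Measured pitch is 9.3 degrees. Now I firm the grip and draw it forward.

send_rows:
  plan:
    - [[1,0,0,0,0],[1,0,0,0,0],[1,0,0,0,0],[1,-0.025,0.002,0,0],[1,-0.05,0.004,0,0],[1,-0.075,0.007,0,0],[1,-0.1,0.009,0.003,0],[1,-0.115,0.01,0.005,0],[1,-0.115,0.01,0.005,0]]
  force: 45

```text
t: 12.63
tool_pos: [0.4883, -0.2386, 0.0886]
orientation: [3.138, -0.14, -0.0]
force: [0.8, -0.8, -1.9]
opening: 0.0397
gripper_force: 45.0
```

```bash
python3 lid.py side; python3 lid.py wrist
```

```text
12.6333 [ 0.4883268  -0.23857057  0.08864553] [ 0.77 -0.75 -1.95] 0.03966645582764709 44.99945819377899
8754 pitch(front up +) 9.355565080136333 roll 0.11852756080947184 x range rel tcp [0.0146 0.1568] y [-0.0574  0.0542] top z at ends [np.float64(0.087), np.float64(0.0636)]
12.6833 [ 0.48877815 -0.23864537  0.08874073] [ 0.66  0.29 -2.73] 0.039238422254450483 44.99945819377899
7750 pitch(front up +) 9.21325612329719 roll -0.022685716915803532 x range rel tcp [0.0109 0.0434] y [-0.0589  0.0566] top z at ends [np.float64(0.0881), np.float64(0.0828)]
```

send_rows:
  plan:
    - [[1,-0.01,0,0.03,0],[1,-0.02,0,0.08,0],[1,-0.02,0,0.15,0],[1,-0.02,0,0.23,0],[1,-0.02,0,0.31,0],[1,-0.02,0,0.38,0],[1,-0.02,0,0.43,0],[1,-0.02,0,0.45,0],[1,-0.02,0,0.45,0],[1,-0.02,0,0.45,0]]

```text
t: 13.57
tool_pos: [0.4849, -0.2385, 0.1783]
orientation: [-3.138, 0.139, 0.0]
force: [0.2, -0.1, -1.6]
opening: 0.0396
gripper_force: 45.0
```

```bash
python3 lid.py side; python3 lid.py wrist
```

```text
13.5667 [ 0.48493378 -0.23852529  0.17831396] [ 0.18 -0.07 -1.56] 0.03957517323086653 44.999592304229736
10468 pitch(front up +) 9.35889240118106 roll 0.17819731356647947 x range rel tcp [0.0148 0.1568] y [-0.0578  0.0545] top z at ends [np.float64(0.1766), np.float64(0.1532)]
13.6167 [ 0.48461289 -0.23828763  0.17766349] [-0.13  0.77 -1.24] 0.039432334826789 44.99957621097565
7548 pitch(front up +) 9.300519123105234 roll 0.055162348407587686 x range rel tcp [0.0107 0.0429] y [-0.0592  0.0567] top z at ends [np.float64(0.1767), np.float64(0.1714)]
```

The lid is clear and steady at 9.3 degrees, so I'll carry it across to the stand.

send_rows:
  plan:
    - [[1,0,0.05,0,0],[1,0,0.15,0,0],[1,0,0.27,0,0],[1,0,0.4,0,0],[1,0,0.53,0,0],[1,0,0.66,0,0],[1,0,0.79,0,0],[1,0,0.92,0,0],[1,0,1,0,0]]

```text
t: 14.42
tool_pos: [0.4842, -0.0356, 0.1778]
orientation: [-3.137, 0.137, 0.002]
force: [-0.3, -1.0, -1.3]
opening: 0.0393
gripper_force: 45.0
```

send_rows:
  plan:
    - [[1,0,0.12,0,0],[1,0.005,0.25,0,0],[1,0.01,0.38,0,0],[1,0.015,0.51,0,0],[1,0.02,0.64,0,0],[1,0.028,0.77,0,0],[1,0.028,0.88,0,0],[1,0.028,0.95,0,0],[1,0.028,1,0,0]]

```text
t: 15.17
tool_pos: [0.4895, 0.1635, 0.1777]
orientation: [-3.138, 0.136, 0.002]
force: [0.6, 0.3, -1.2]
opening: 0.0394
gripper_force: 45.0
```

send_rows:
  plan:
    - [[1,0,0.1,0,0],[1,0,0.2,0,0],[1,0,0.28,0,0],[1,0,0.28,-0.1,0],[1,0,0.28,-0.2,0],[1,0,0.28,-0.25,0],[1,0,0.28,-0.25,0]]

```text
t: 15.75
tool_pos: [0.4881, 0.2166, 0.125]
orientation: [3.136, -0.139, -0.009]
force: [-0.6, 0.4, -0.7]
opening: 0.0398
gripper_force: 45.0
```

```bash
python3 lid.py wrist; python3 lid.py side pad.png
```

```text
15.75 [0.48808129 0.21664875 0.1250072 ] [-0.57  0.38 -0.69] 0.03982468367724858 44.99945640563965
6966 pitch(front up +) 9.183019144332103 roll -0.1182040331967277 x range rel tcp [0.0117 0.0293] y [-0.0552  0.057 ] top z at ends [np.float64(0.1261), np.float64(0.1233)]
15.8 [0.48912358 0.21687809 0.12684288] [ 0.72 -0.75 -1.37] 0.03957299451456031 44.999526143074036
1947 pitch(front up +) 9.568410390694348 roll 0.2110805938542748 x range rel tcp [0.0153 0.1559] y [-0.0582  0.0493] top z at ends [np.float64(0.1256), np.float64(0.1019)]
```

View pics/pad.png

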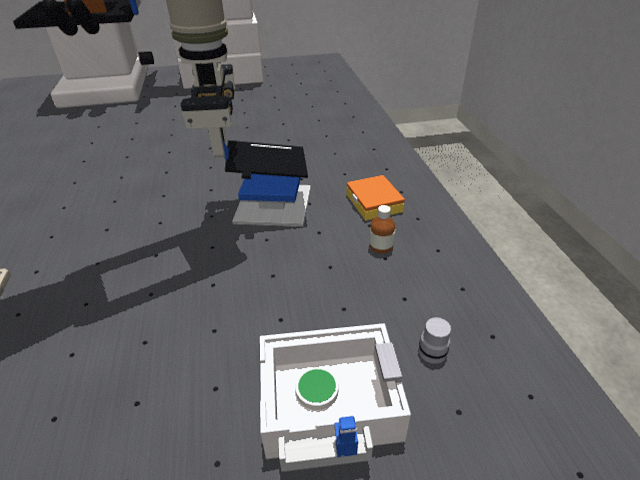

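The side view shows the lid held over the blue pad at (270,185) and the dish undisturbed at (317,387). I'll lower it, feeling for contact.

send_rows:
  plan:
    - [[1,0,0.014,-0.05,0],[1,0,0.014,-0.1,0],[1,0,0.014,-0.14,0],[1,0,0.014,-0.15,0],[1,0,0.014,-0.15,0]]
  force: 25

```text
t: 16.27
tool_pos: [0.4898, 0.2199, 0.0972]
orientation: [3.138, -0.139, -0.003]
force: [-0.0, 0.5, -2.4]
opening: 0.0398
gripper_force: 25.0
```

send_rows:
  plan:
    - [[1,0,0,-0.01,0],[1,0,0,-0.02,0],[1,0,0,-0.03,0],[1,0,0,-0.03,0],[1,0,0,-0.03,0]]

```text
t: 16.68
tool_pos: [0.4907, 0.2202, 0.0926]
orientation: [-3.138, 0.139, -0.0]
force: [0.3, 0.4, -1.9]
opening: 0.0395
gripper_force: 25.0
```

send_rows:
  plan:
    - [[1,0,0,-0.01,0],[1,0,0,-0.02,0],[1,0,0,-0.03,0],[1,0,0,-0.03,0],[1,0,0,-0.03,0]]

```text
t: 17.1
tool_pos: [0.4908, 0.2203, 0.0867]
orientation: [-3.138, 0.139, -0.001]
force: [-1.8, 0.4, 1.5]
opening: 0.0398
gripper_force: 25.0
```

```bash
python3 lid.py side
```

```text
17.1 [0.49084392 0.22032208 0.08674032] [-1.78  0.43  1.5 ] 0.03982473588426025 25.001961886882782
1957 pitch(front up +) 8.198520213372216 roll 0.38646836505229265 x range rel tcp [0.0161 0.1567] y [-0.0584  0.049 ] top z at ends [np.float64(0.0857), np.float64(0.0655)]
```

send_rows:
  plan:
    - [[1,-0.003,0,-0.01,0],[1,-0.006,0,-0.02,0],[1,-0.009,0,-0.03,0],[1,-0.012,0,-0.04,0],[1,-0.014,0,-0.05,0],[1,-0.014,0,-0.05,0]]

```text
t: 17.65
tool_pos: [0.4875, 0.2201, 0.0759]
orientation: [3.138, -0.139, -0.001]
force: [-0.6, 1.0, 1.3]
opening: 0.0398
gripper_force: 25.0
```

```bash
python3 lid.py side
```

```text
17.65 [0.48747936 0.22014276 0.07588443] [-0.61  1.02  1.31] 0.03976427585634521 25.0015926361084
1968 pitch(front up +) 4.042545120138558 roll 0.46848631378406036 x range rel tcp [0.0183 0.1601] y [-0.0582  0.0498] top z at ends [np.float64(0.076), np.float64(0.066)]
```

send_rows:
  plan:
    - [[1,-0.003,0,-0.01,0],[1,-0.006,0,-0.02,0],[1,-0.009,0,-0.03,0],[1,-0.011,0,-0.038,0],[1,-0.011,0,-0.038,0]]

```text
t: 18.12
tool_pos: [0.4856, 0.2202, 0.0686]
orientation: [3.138, -0.139, 0.0]
force: [0.8, 1.1, 1.0]
opening: 0.0396
gripper_force: 25.0
```

```bash
python3 lid.py side
```

```text
18.1167 [0.48562415 0.22018558 0.06857603] [0.8  1.1  1.02] 0.03962507318467215 25.00133067369461
1903 pitch(front up +) 1.1815357184847384 roll 0.4457857488440381 x range rel tcp [0.019  0.1619] y [-0.058   0.0498] top z at ends [np.float64(0.0695), np.float64(0.0665)]
```

send_rows:
  plan:
    - [[1,-0.001,0,-0.006,0],[1,-0.003,0,-0.012,0],[1,-0.004,0,-0.018,0],[1,-0.004,0,-0.018,0]]

```text
t: 18.5
tool_pos: [0.4849, 0.2202, 0.0652]
orientation: [3.138, -0.139, 0.0]
force: [0.6, 1.1, 2.3]
opening: 0.0395
gripper_force: 25.0
```

```bash
python3 lid.py side
```

```text
18.5 [0.48490937 0.22019386 0.06518493] [0.56 1.06 2.27] 0.039529463646038876 25.00247597694397
1944 pitch(front up +) 0.02844935918599507 roll 0.16049356178543875 x range rel tcp [0.0194 0.1626] y [-0.058   0.0484] top z at ends [np.float64(0.0664), np.float64(0.0664)]
```

send_rows:
  plan:
    - [[-1,0,0,0,0],[-1,0,0,0,0],[-1,0,0,0,0],[-1,0,0,0,0],[-1,0,0,0,0],[-1,0,0,0,0],[-1,0,0,0,0],[-1,0,0,0.1,0],[-1,0,0,0.25,0],[-1,0,0,0.45,0],[-1,-0.2,0,0.6,0],[-1,-0.3,0,0.6,0],[-1,-0.3,0,0.6,0],[-1,-0.3,0,0.6,0]]

```text
t: 19.72
tool_pos: [0.4247, 0.2206, 0.1863]
orientation: [-3.138, 0.138, -0.003]
force: [-0.3, 0.0, -0.2]
opening: 0.093
gripper_force: 0.0
```

```bash
python3 - <<'E'
from h import *
s=telemetry.read_state();print(s["t"],s["tool_pos"],s["opening"])
im,d=viewer.read_camera("side");P=cloud("side",d);hsv=cv2.cvtColor(im,cv2.COLOR_BGR2HSV);cv2.imwrite("pics/end.png",im)
m=(hsv[...,2]<60)&(abs(P[...,0]-.577)<.1)&(abs(P[...,1]-.212)<.09)&(P[...,2]>.05)&(P[...,2]<.08)
k,l,st,_=cv2.connectedComponentsWithStats(m.astype(np.uint8));p=P[l==1+np.argmax(st[1:,4])]
print(len(p),cv2.minAreaRect((p[:,:2]*1000).astype(np.float32)),np.percentile(p[:,2],[2,50,98]))
q=np.linalg.lstsq(np.c_[p[:,:2],np.ones(len(p))],p[:,2],rcond=None)[0];print(np.rad2deg(q[:2]))
E
```

```text
19.7167 [0.42473364 0.22058607 0.18630003] 0.09297366020463022
2343 ((574.8370361328125, 203.90921020507812), (135.31124877929688, 149.527099609375), 85.26874542236328) [0.06296491 0.0674605  0.06919351]
[0.13825506 0.63290196]
```

View pics/end.png

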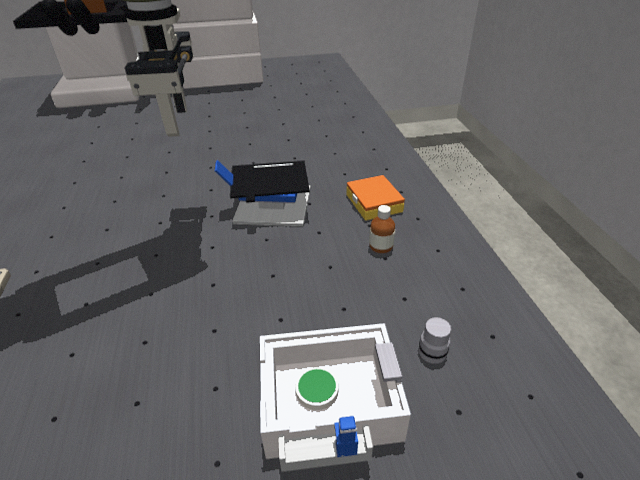

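The lid lies flat on the pad at (270,178). Its centre is at about (0.575, 0.213) against the pad's (0.577, 0.212), and the lock and the other objects are in place.

```bash
python3 -c "
from h import *
print(order.close_job())"
```

```text
the job is handed in; nothing more can be done
None
```

I handed the job in at about 20 s, with no verdict returned: the last camera check showed the lid flat on the pad within about 2 mm of centre, the lock at its end stop and nothing else disturbed, though my first grip on the lock failed and moved it about 4 mm because the fingertips sit 23 mm short of the stated position (6 mm behind the reported TCP, where 17 mm ahead is specified), which I corrected for from then on.

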